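# Deburr the drilled port of a vessel cover plate

## Task

Take the deburring tool (the one with the square handle) out of the holder and run its blade head all the way round the top edge of the drilled port in the steel plate: start at the side next to the little locating pin, go clockwise seen from above, keep the head bearing lightly on the edge the whole way (a few newtons, never over 12), and close the circle back at the pin. Then hang the tool back in its own well, collar fully down on the holder, and let go. Leave the other tools and labware as they are.

Things in the scene. Friction and masses are not known exactly. Their poses are not given: they have to be found in the camera images.
- tool: The deburring tool, 0.12 kg, hanging upright in one of the holder's wells. It alone has a square handle: black, 22 x 22 mm, from 4 to 66 mm above the origin (cap to 70 mm), flats square to its x and y. Origin: centre of the underside of its round collar (30 mm across, 4 mm thick), which rests on the holder's top. z points up. Below the collar an 8 mm steel neck carries the blade head.
- head (a point): Centre of the tool's blade head: a fluted steel ball 16 mm across, on the tool's axis 32 mm below the collar's underside; its lowest point is 40 mm below the collar's underside. It cuts equally on all sides, so the tool stays upright and need not be turned as it goes round.
- port (a point): Centre of the round port, a straight hole 44 mm across through a square steel plate 130 x 130 x 8 mm. x, y are true, but z is only nominal (58 mm): the plate was levelled by hand and its real edge lies up to 6.5 mm higher or lower and is out of level by up to 0.055 rad, which no reading shows. Axes as the stand's, z up; the side next to the pin is -x. The top edge is the one to deburr.
- pin (a point): Foot of the single round locating pin (8 mm across, 10 mm high) on the plate, 45 mm from the port's centre towards the stand's -x; height nominal. The ball runs on the edge when it sits part way into the port, its side on the edge: its centre then is about 17.5 mm (15 to 20.5) from the port's axis and about 6 mm (4 to 8) above the edge.
- stand: Stand fixed to the bench: base 130 x 130 x 12 mm, rubber feet, levelling screws (4 mm heads at the plate's corners), and the plate, which counts as part of it. Origin: centre of the underside. The feet yield straight down about 1 mm per 2.5 N. The edge needs 2 to 10 N of contact force from the blade head all the way round; over 12 N gouges it.
- holder: White tool holder block fixed to the bench, 60 x 180 x 52 mm (x, y, z), origin under its centre. Three round wells, 20 mm across and 46 mm deep, open in its top face (z = 52 mm), in a row along its y at -60, 0 and +60 mm; a tool hangs in each by its collar.
- awl: The awl: hangs in the holder like the deburring tool, but its handle is round, 20 mm across and 40 mm tall above a 30 mm collar. Origin: centre of the collar's underside, at the holder's top face. Leave it alone.
- scraper: The scraper: hangs in the holder too; a thin round stem 12 mm across with a flat round 26 mm knob on top, 46 mm tall above the holder. Origin: centre of the collar's underside, at the holder's top face. Leave it alone.
- tube_rack: Blue plastic test-tube rack with capped tubes, 200 x 70 x 100 mm, origin under its centre, long side along its x. Leave it alone.
- beaker: Glass beaker, 70 mm across, 90 mm tall, origin under its centre. Leave it alone.
- bottle: White plastic bottle with a cap, 60 mm across, 130 mm tall, origin under its centre. Leave it alone.
- tip_box: Flat grey box with a clear lid, 94 x 134 x 66 mm, origin under its centre. Leave it alone.
- jar: Small amber glass jar, 56 mm across, 70 mm tall, origin under its centre. Leave it alone.
- pen: Black marker pen lying flat, 130 x 11 x 11 mm, along its x. Leave it alone.
Things that resemble listed ones, but are neither listed nor needed, are in the scene too. Leave any orange or purple look-alike of the stand alone.

How it is judged (in metres and radians):
On the way, in this order (a step that is already met when the one before it is completed fails the run):
1. the blade head bears on the edge of the port with more than 1.5 N, on the side next to the pin (contact force between tool and stand above 1.5 N and horizontal distance between head and port between 0.0145 and 0.0208 m and x of head in the frame of port below -0.015 m and y of head in the frame of port between -0.008 and 0.008 m), for 0.1 s.
2. the blade head bears on the edge of the port with more than 1.5 N, an eighth of the way round, clockwise (contact force between tool and stand above 1.5 N and horizontal distance between head and port between 0.0145 and 0.0208 m and x of head in the frame of port below -0.0095 m and y of head in the frame of port above 0.0095 m), for 0.1 s.
3. the blade head bears on the edge of the port with more than 1.5 N, a quarter round (contact force between tool and stand above 1.5 N and horizontal distance between head and port between 0.0145 and 0.0208 m and x of head in the frame of port between -0.008 and 0.008 m and y of head in the frame of port above 0.015 m), for 0.1 s.
4. the blade head bears on the edge of the port with more than 1.5 N, three eighths round (contact force between tool and stand above 1.5 N and horizontal distance between head and port between 0.0145 and 0.0208 m and x of head in the frame of port above 0.0095 m and y of head in the frame of port above 0.0095 m), for 0.1 s.
5. the blade head bears on the edge of the port with more than 1.5 N, half way round, opposite the pin (contact force between tool and stand above 1.5 N and horizontal distance between head and port between 0.0145 and 0.0208 m and x of head in the frame of port above 0.015 m and y of head in the frame of port between -0.008 and 0.008 m), for 0.1 s.
6. the blade head bears on the edge of the port with more than 1.5 N, five eighths round (contact force between tool and stand above 1.5 N and horizontal distance between head and port between 0.0145 and 0.0208 m and x of head in the frame of port above 0.0095 m and y of head in the frame of port below -0.0095 m), for 0.1 s.
7. the blade head bears on the edge of the port with more than 1.5 N, three quarters round (contact force between tool and stand above 1.5 N and horizontal distance between head and port between 0.0145 and 0.0208 m and x of head in the frame of port between -0.008 and 0.008 m and y of head in the frame of port below -0.015 m), for 0.1 s.
8. the blade head bears on the edge of the port with more than 1.5 N, seven eighths round (contact force between tool and stand above 1.5 N and horizontal distance between head and port between 0.0145 and 0.0208 m and x of head in the frame of port below -0.0095 m and y of head in the frame of port below -0.0095 m), for 0.1 s.
9. the blade head bears on the edge of the port with more than 1.5 N, back next to the pin, the circle closed (all of step 1), for 0.1 s.
At the end, for the whole second after the job is handed in: The deburring tool is back in the well it came from, released, its collar flat on the holder (within 6 mm of where it hung at first, upright within 0.07 rad) and at rest; the port's edge has been run all the way round, clockwise from the pin back to the pin (distance of tool from where it was at the start of the episode below 0.006 m and angle between tool's own z axis and vertical below 0.07 rad and linear speed of tool below 0.02 m/s); the robot touches nothing.
It fails at once if the blade or tool presses on the plate or stand with more than 12 N (contact force between tool and stand above 12 N).
It fails at once if another tool or a piece of labware is shifted by more than 30 mm (distance of any of awl, scraper, tube_rack, beaker, bottle, tip_box, jar, pen from where it was at the start of the episode above 0.03 m).
It also fails if it takes over 72 s, if anything falls off the work surface, if the arm or the gripper's body presses on something with over 40 N, if the wrist force passes 120 N, or if a joint passes its speed limit or range.

## Robot

A 6-joint arm with a two-finger parallel gripper is mounted at the origin on the work surface. World frame = base frame: x ahead of the robot, y to its left, z up, the work surface at z = 0. Lengths are in m, angles in degrees, forces in N, time in s.
With the tool pointing down it reaches from about 0.3 to 0.75 m from the base axis. Payload 8.5 kg.
Tool frame: the origin (TCP) lies at the very end of the fingers, on their centre line; the grasp point (between the pads) lies 19 mm behind it (env.pinch_z is the distance from the TCP to the grasp point, in m); z points along the fingers, y is the line along which they close (so a half turn about z gives the same grasp; the last joint's range is limited). The gripper opens to 85 mm and grips with 20 to 120 N. Pads are 22 mm wide; open, the fingers measure 114 mm over their backs; the gripper's body (76 mm by 85 mm) begins 54 mm behind the grasp point. The pads swing forward as they close: fully open they stand 13 mm farther back than shut.
Start: joints at [-78.226, 21.807, 74.336, -0, 83.858, -12.336], TCP at [0.225, -0.502, 0.231] pointing down, gripper open.
Joint ranges: [-178.18, 178.18], [-50.72, 133.34], [12.68, 142.11], [-81.47, 261.47], [9.98, 163.14], [-165.26, 165.26]. Speed limits (degrees/s): [136.94, 136.94, 180, 180, 180, 180].

## Interface

Orientations are given as a 3x3 rotation matrix whose columns are the frame's x, y, z axes.
In Python, from rig import env, viewer gives the robot as it stands.
- The arm moves only by the tool drive_tool, never from a script. Its argument "series" is a list of rows, each a list of 3 entries, a list of its own where there are three numbers: the shift along the tool's x, y, z in m, then the turn about the tool's z in degrees, then the finger opening in m, from 0 to 0.0854. A call has 1 to 20 rows; each row is the pose to reach, as a shift and turn from the pose commanded when the call began, along the tool's axes at that moment; what a row does not reach only later rows make up. A row lasts 1/10 s, in which the tool goes at most 50 mm and 8.59 degrees, less where a joint would pass 70% of its speed; a pose out of reach is approached as far as the arm can. A call with a gripper value outside its range is refused whole. The fingers move at their own pace and stop on an object; "newtons" is the grip in N (left out, the last holds). Time passes only in rows, so rows that repeat a pose let the fingers close. It gives the time, the measured TCP pose, the force, the opening and the grip force at its end, in the units of the state.
- env.observe(): the state, without advancing time (a new reading comes with each control period).
- viewer.get_image(name): name is "scene" or "top" or "wrist"; returns a dict with "img" (420x560x3 uint8, red, green, blue), "depth" (420x560 float32, m along the optical axis (not along the pixel's ray), 0 where there is no reading), "camera_matrix" (3x3 intrinsics, pixels), "distortion" ([k1, k2, p1, p2, k3] as OpenCV has them; the pictures are not rectified), "rvec" (rotation vector, rad) and "tvec" (3), from world to camera coordinates, as OpenCV has them. Camera axes: x right, y down, z forward; pixel columns grow to the right and rows downward; lengths in m; the calibration is good to about 2 mm. A picture is of the moment at which its call begins.
- env.close_job(): hands the job in; it is judged then, once.
The state is a dict: "time_s": time; "q": joint angles; "qvel": joint speeds; "joint_efforts": joint torques, N m; "position": TCP position; "tool_rot": TCP orientation; "ft_force": force on the tool from outside, world axes, zero at the start; "wrist_torque": the same for the moment, N m; "grip_width": finger opening in m; "gripper_force": force on a finger pad.
Only numpy, scipy, OpenCV 4.12 (cv2) and the standard library are available. Lean on these libraries where they do the work, as an engineer would, in place of code of your own. Each camera call takes 0.05 s, during which the arm holds its last target. There are 200 camera calls.

## Working session

There is one attempt and no reset: what is moved stays moved. The work goes in short steps, Python scripts to look and compute and a tool call to move; the robot and the scene stay as the last step left them, time stands still between calls to the robot, and variables do not carry over. Pictures are saved under pics/ and viewed, at most 10 in all, crops included, and the job is handed in when it is done.

Besides the shell and the picture viewer there is one more tool, called after "Call:" as a command line: name --argument value ..., lists and objects as JSON in quotes. drive_tool: Moves the arm, as the interface text tells. Its arguments: {"type":"object","properties":{"series":{"type":"array"},"newtons":{"type":"number"}},"required":["series"]}

```bash
mkdir -p pics; cat > h.py <<'E'
import numpy as np, cv2
from rig import env, viewer
def grab(n):
    d=viewer.get_image(n); d['R']=cv2.Rodrigues(np.array(d['rvec'],float))[0]; return d
def save(d,f): cv2.imwrite('pics/'+f,d['img'][:,:,::-1])
def ray(d,uv):
    p=cv2.undistortPoints(np.array(uv,float).reshape(-1,1,2),np.array(d['camera_matrix']),np.array(d['distortion'])).reshape(-1,2)
    v=np.c_[p,np.ones(len(p))]@d['R']; c=-d['R'].T@np.array(d['tvec'],float).ravel(); return c,v
def onz(d,uv,z):
    c,v=ray(d,uv); return c+v*((z-c[2])/v[:,2])[:,None]
def dep(d,uv):
    c,v=ray(d,uv); return np.array([c+w*d['depth'][int(round(y)),int(round(x))] for w,(x,y) in zip(v,uv)])
E
python3 - <<'E'
from h import *
for n in ('top','scene'):
    d=grab(n); save(d,n+'1.png'); print(n,ray(d,[(280,210)]))
s=env.observe(); print(s, env.pinch_z)
E
```

```text
top (array([0.2458216 , 0.01264361, 1.33366784]), array([[ 0.18837352, -0.00266419, -0.98214663]]))
scene (array([ 1.16370076, -0.58617312,  0.82113234]), array([[-0.55741137,  0.52715117, -0.6416835 ]]))
{'time_s': 0.1, 'q': array([-7.82259661e+01,  2.18386756e+01,  7.43788950e+01,  1.98548004e-03,
        8.38585532e+01, -1.23348978e+01]), 'qvel': array([ 0.0688382 , -0.14005089, -0.14198682, -0.04286023, -0.03354255,
        0.00384589]), 'joint_efforts': array([ 3.28511233e-03, -4.49222803e+01, -2.31657636e+01, -2.12393920e-04,
        3.68703768e-03,  9.00329411e-06]), 'position': array([ 0.22462024, -0.50176006,  0.23076796]), 'tool_rot': array([[ 9.12772073e-01,  4.08469198e-01, -2.37376898e-04],
       [ 4.08469144e-01, -9.12771192e-01,  1.30768736e-03],
       [ 3.17479212e-04, -1.29058164e-03, -9.99999117e-01]]), 'ft_force': array([ 1.86546307, -0.0074713 , -0.46139021]), 'wrist_torque': array([0.01325043, 0.02541571, 0.01325299]), 'gripper_force': 0.0, 'grip_width': 0.0853076958059089} 0.0187
```

View pics/top1.png

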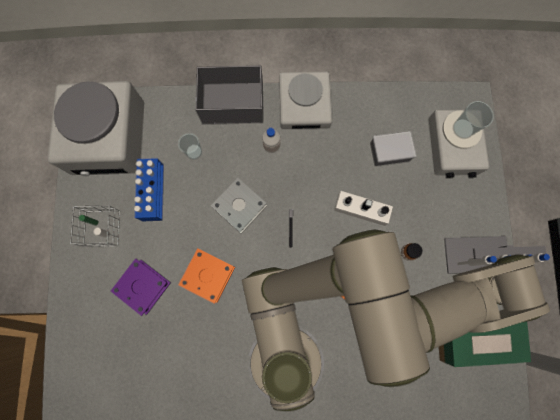

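View pics/scene1.png

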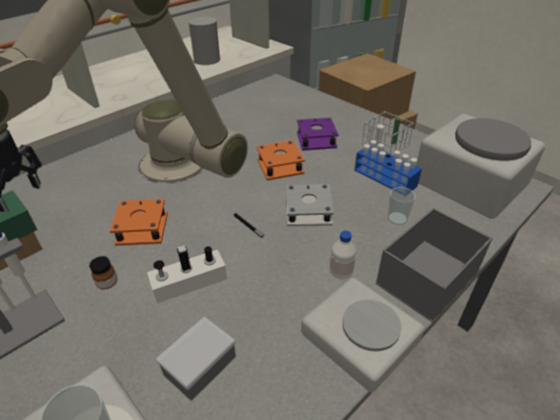

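The top view shows the grey stand near (239,205) and the white holder near (364,207). I'll zoom in on both to identify the tools and the pin.

```bash
python3 - <<'E'
from h import *
t=cv2.imread('pics/top1.png'); s=cv2.imread('pics/scene1.png')
f=lambda a:cv2.resize(a,(400,300),interpolation=cv2.INTER_CUBIC)
a=f(t[177:237,325:405]); b=f(s[235:305,140:233]); c=f(t[175:235,199:279]); e=f(s[175:230,273:346])
cv2.imwrite('pics/crops.png',np.vstack([np.hstack([a,b]),np.hstack([c,e])]))
d=dict(grab('top'))
# white holder top & hole circle by contour
im=d['img'].astype(int); hsv=cv2.cvtColor(d['img'],cv2.COLOR_RGB2HSV)
m=((hsv[...,2]>185)&(hsv[...,1]<40)).astype('uint8'); m[:, :325]=0;m[:,405:]=0;m[:180]=0;m[235:]=0
cs=max(cv2.findContours(m,0,2)[0],key=cv2.contourArea); r=cv2.minAreaRect(cs); print('holder',r); print(onz(d,cv2.boxPoints(r),.052))
print('holder c',onz(d,[r[0]],.052))
g=cv2.cvtColor(d['img'],cv2.COLOR_RGB2GRAY); print(g[195:216,226:252])
E
```

```text
holder ((364.24774169921875, 206.67431640625), (54.30875015258789, 17.240873336791992), 16.699243545532227)
[[ 0.49708674 -0.17471807  0.052     ]
 [ 0.5526375  -0.19406477  0.052     ]
 [ 0.49584233 -0.3646323   0.052     ]
 [ 0.44095211 -0.34383876  0.052     ]]
holder c [[ 0.49646912 -0.26927489  0.052     ]]
[[142 143 142 142 140 139 139 142 141 141 141 141 143 143 142 143 142 144
  143 143 142 140 140 140 138 140]
 [141 141 143 142 143 141 139 139 142 143 143 141 141 143 142 142 143 143
  141 145 144 144 141 140 137 141]
 [143 142 141 143 143 142 142 140 139 140 141 141 134 135 138 139 142 143
  145 142 143 145 145 142 141 142]
 [144 143 141 140 144 144 144 142 136 122 113 124 124 122 122 123 129 138
  144 145 142 144 143 144 143 139]
 [143 143 142 142 140 142 143 133 114 131 158 162 162 163 164 156 138 125
  137 143 146 143 144 146 144 142]
 [140 140 143 143 142 142 136 114 129 162 171 170 169 169 172 170 164 151
  121 140 142 145 143 145 145 145]
 [140 143 143 144 143 140 130 131 162 170 171 169 169 170 171 172 172 160
  130 142 139 144 143 144 142 146]
 [141 138 140 143 143 1
[... 803 characters left out ...]
65 152 140
  142 143 142 140 144 145 144 144]
 [143 143 144 147 144 144 141 142 144 150 141 159 169 168 162 155 143 142
  144 144 143 142 141 142 145 146]
 [144 146 143 144 146 146 144 142 143 144 141 142 145 148 148 146 143 143
  143 144 144 142 141 140 143 145]
 [146 141 119 129 142 146 146 143 142 142 143 142 139 139 141 145 145 142
  142 142 144 143 145 141 141 141]
 [144 136  84  83 112 142 144 145 145 143 142 143 142 141 139 142 145 145
  142 143 144 145 142 142 143 142]
 [143 137  97  68  93 143 144 146 145 143 143 142 141 143 140 141 141 144
  146 143 143 143 145 142 141 140]
 [144 139 111 102 134 146 146 144 145 147 143 141 143 143 142 141 141 140
  144 145 144 144 143 145 144 143]]
```

View pics/crops.png

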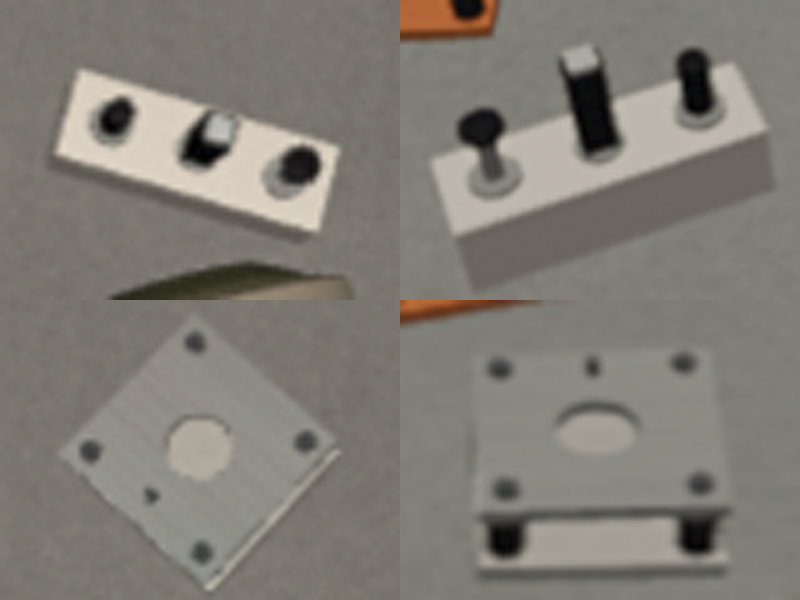

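The deburring tool (square handle, grey cap) is in the middle well at px (369,202). The pin lies lower-left of the port, at px (229,214), so the stand's -x points to world (-x,+y). I'll move above the tool.

Call:
drive_tool --series '[[[0.035,-0.01,-0.03],-7,0.085],[[0.08,-0.025,-0.06],-15,0.085],[[0.125,-0.04,-0.07],-23,0.085],[[0.17,-0.05,-0.07],-31,0.085],[[0.215,-0.065,-0.07],-39,0.085],[[0.255,-0.075,-0.07],-47,0.085],[[0.255,-0.075,-0.07],-47,0.085],[[0.255,-0.075,-0.07],-47,0.085],[[0.255,-0.075,-0.07],-47,0.085],[[0.255,-0.075,-0.07],-47,0.085]]'

```text
time_s: 1.15
position: [0.426, -0.3303, 0.3012]
tool_rot: [[0.326, 0.945, -0.0], [0.945, -0.326, 0.0], [-0.0, -0.0, -1.0]]
ft_force: [-1.1, 0.8, 0.2]
grip_width: 0.0851
gripper_force: 0.0
```

```bash
python3 - <<'E'
from h import *
d=grab('wrist'); save(d,'w1.png'); np.save('w1.npy',d['depth'])
o=env.observe(); print(o['position'],o['tool_rot'].round(3),o['q'].round(1),o['ft_force']); print(ray(d,[(280,210)]))
E
```

```text
[ 0.4259878  -0.33022538  0.30126311] [[ 0.326  0.945 -0.   ]
 [ 0.945 -0.326  0.   ]
 [ 0.    -0.    -1.   ]] [-50.4  18.4  68.   -0.   93.6 -31.3] [ 0.31772173  0.35630945 -0.18467633]
(array([ 0.44985103, -0.2608056 ,  0.44412087]), array([[-0.08010217, -0.2920945 , -0.95332118]]))
```

View pics/w1.png

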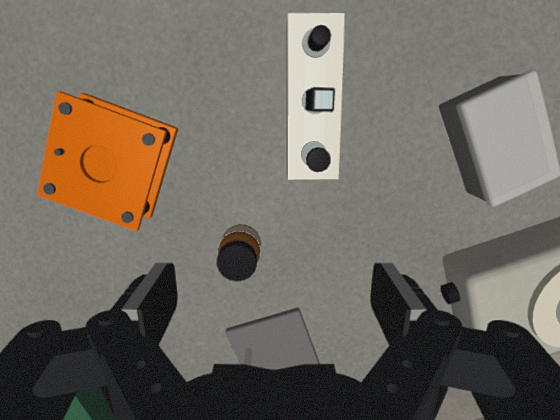

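The wrist view shows the holder at the top, with the deburring tool's cap at about (321,99), almost aligned with the gripper. Next I'll measure the cap.

```bash
python3 - <<'E'
from h import *
d=grab('wrist'); dp=d['depth']; c,_=ray(d,[(280,210)])
vv,uu=np.mgrid[60:140,290:350]; P=dep(d,np.c_[uu.ravel(),vv.ravel()]); h=P[:,2].reshape(uu.shape)
m=((h>.112)&(h<.135)).astype('uint8'); 
print(m.sum(), np.median(h[m>0]))
cs=max(cv2.findContours(m,0,2)[0],key=cv2.contourArea); r=cv2.minAreaRect(cs.astype(np.float32)+np.float32([290,60])); print(r)
b=onz(d,cv2.boxPoints(r),.122); print(b); print('cap',onz(d,[r[0]],.122)); e=np.diff(b,axis=0); print(np.degrees(np.arctan2(e[:,1],e[:,0])),np.linalg.norm(e,axis=1))
# bright cap by colour
im=d['img'][60:140,290:350].astype(int); 
hm=((h>.045)&(h<.06)).astype('uint8'); hm=cv2.morphologyEx(hm,3,np.ones((3,3)))
g=d['img'].astype(int); M=((g[...,0]>195)).astype('uint8'); M[200:]=0; M[:,:270]=0; M[:,360:]=0
M=cv2.morphologyEx(M,2,np.ones((3,3)))
cs=max(cv2.findContours(M,0,2)[0],key=cv2.contourArea); r=cv2.minAreaRect(cs); b=onz(d,cv2.boxPoints(r),.052); e=np.diff(b,axis=0)
print('holder',onz(d,[r[0]],.052),np.degrees(np.arctan2(e[:,1],e[:,0])),np.linalg.norm(e,axis=1))
# cap bright center
k=((im[...,1]>im[...,0]+5)&(h>.11)); ys,xs=np.nonzero(k); r=cv2.minAreaRect(np.c_[xs+290,ys+60].astype(np.float32)); print('capbright',r,onz(d,[r[0]],.122))
t=grab('top'); g=cv2.cvtColor(t['img'],cv2.COLOR_RGB2GRAY)
m=(g>152).astype('uint8'); m[:190]=0;m[220:]=0;m[:,:222]=0;m[:,256:]=0
mu=cv2.moments(max(cv2.findContours(m,0,2)[0],key=cv2.contourArea)); print('port~',onz(t,[(mu['m10']/mu['m00'],mu['m01']/mu['m00'])],.058))
E
```

```text
571 0.12126058263468148
((322.0, 99.0), (24.0, 24.0), 90.0)
[[ 0.48638646 -0.2572914   0.122     ]
 [ 0.50714617 -0.2642998   0.122     ]
 [ 0.50107188 -0.28475359  0.122     ]
 [ 0.47997007 -0.27759638  0.122     ]]
cap [[ 0.49364965 -0.27091128  0.122     ]]
[ -18.65449777 -106.54017152  161.26433764] [0.0219108  0.0213367  0.02228255]
holder [[ 0.49722945 -0.26769321  0.052     ]] [  71.54705929  -18.47717677 -106.18081915] [0.17976738 0.05835601 0.18048658]
capbright ((321.4474792480469, 100.3404769897461), (22.019535064697266, 22.58094024658203), 3.5763344764709473) [[ 0.4928185  -0.27188702  0.122     ]]
port~ [[0.51221908 0.14498126 0.058     ]]
```

Call:
drive_tool --series '[[[0.03,0.015,0.02],0,0.085],[[0.06,0.034,0.05],-0.5,0.085],[[0.079,0.045,0.085],-0.5,0.085],[[0.079,0.045,0.12],-0.5,0.085],[[0.079,0.045,0.15],-0.5,0.085],[[0.079,0.045,0.18],-0.5,0.085],[[0.079,0.045,0.205],-0.5,0.085],[[0.079,0.045,0.22],-0.5,0.085],[[0.079,0.045,0.228],-0.5,0.085],[[0.079,0.045,0.228],-0.5,0.085],[[0.079,0.045,0.228],-0.5,0.085]]'

```text
time_s: 2.4
position: [0.4952, -0.2696, 0.0741]
tool_rot: [[0.316, 0.949, 0.001], [0.949, -0.316, -0.001], [-0.0, 0.001, -1.0]]
ft_force: [-0.0, -0.6, -0.5]
grip_width: 0.0849
gripper_force: 0.0
```

```bash
python3 - <<'E'
from h import *
d=grab('wrist'); save(d,'w2.png')
o=env.observe(); print(o['position'],o['ft_force'],o['q'])
E
```

```text
[ 0.49529503 -0.26965577  0.07429347] [-0.66271096  0.03069978  0.06681149] [-4.05921465e+01  3.22606537e+01  8.50549915e+01  1.94195432e-03
  6.25823270e+01 -2.21911297e+01]
```

View pics/w2.png

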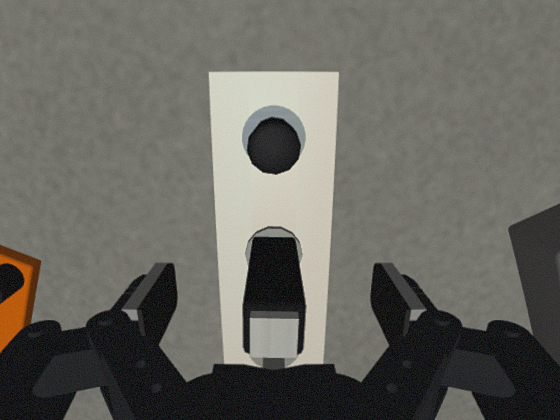

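The handle at (274,335) sits centred between the pads, and its flats are square to them. I'll close the gripper.

Call:
drive_tool --series '[[[0,0,0],0,0.05],[[0,0,0],0,0.02],[[0,0,0],0,0.015],[[0,0,0],0,0.015],[[0,0,0],0,0.015],[[0,0,0],0,0.015],[[0,0,0],0,0.015],[[0,0,0],0,0.015]]' --newtons 80

```text
time_s: 3.25
position: [0.4951, -0.2693, 0.0736]
tool_rot: [[0.315, 0.949, 0.0], [0.949, -0.315, -0.0], [-0.0, 0.001, -1.0]]
ft_force: [-1.0, -0.0, 4.4]
grip_width: 0.0211
gripper_force: 78.4
```

```bash
python3 - <<'E'
from h import *
d=grab('wrist'); save(d,'w3.png')
o=env.observe(); print(o['position'],o['ft_force'],o['grip_width'],o['wrist_torque'])
E
```

```text
[ 0.49506499 -0.26930724  0.07361045] [-0.12730708  0.85612426  5.73934412] 0.020918918221692333 [0.05970447 0.0575558  0.00869665]
```

Call:
drive_tool --series '[[[0,0,-0.015],0,0.015],[[0,0,-0.045],0,0.015],[[0,0,-0.085],0,0.015],[[0.02,-0.007,-0.12],0,0.015],[[0.06,-0.021,-0.12],0,0.015],[[0.105,-0.037,-0.12],0,0.015],[[0.15,-0.052,-0.12],0,0.015],[[0.195,-0.068,-0.12],0,0.015],[[0.24,-0.084,-0.12],0,0.015],[[0.28,-0.098,-0.12],0,0.015],[[0.3,-0.105,-0.12],0,0.015],[[0.31,-0.109,-0.12],0,0.015],[[0.31,-0.109,-0.12],0,0.015],[[0.31,-0.109,-0.12],0,0.015],[[0.31,-0.109,-0.12],0,0.015]]'

```text
time_s: 4.8
position: [0.4895, 0.0582, 0.1932]
tool_rot: [[0.317, 0.948, -0.0], [0.948, -0.317, -0.0], [-0.0, -0.0, -1.0]]
ft_force: [-0.3, -0.2, -1.0]
grip_width: 0.0213
gripper_force: 78.5
```

```bash
python3 - <<'E'
from h import *
d=grab('wrist'); save(d,'w4.png')
o=env.observe(); print(o['position'],o['ft_force'],o['grip_width'],o['tool_rot'].round(4))
E
```

```text
[0.4894526  0.05825146 0.19322634] [ 0.00411195  0.08880138 -1.12801374] 0.021401331483624036 [[ 3.171e-01  9.484e-01 -2.000e-04]
 [ 9.484e-01 -3.171e-01 -1.000e-04]
 [-2.000e-04 -2.000e-04 -1.000e+00]]
```

View pics/w4.png

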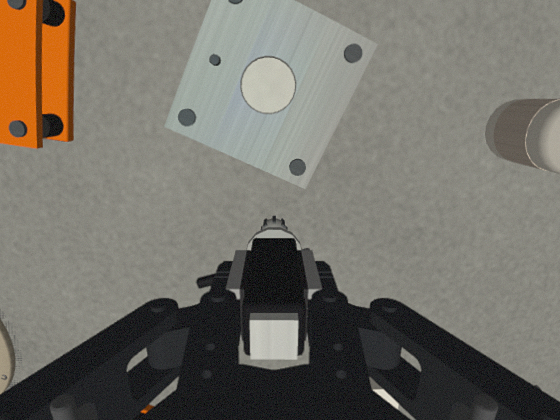

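Port at (268,85), pin at (215,60), cap of the held tool at (274,336). I'll measure all three in this one view.

```bash
cat > m.py <<'E'
from h import *
d=grab('wrist'); o=env.observe(); T=o['position']; Rt=o['tool_rot']
g=cv2.cvtColor(d['img'],cv2.COLOR_RGB2GRAY); hs=cv2.cvtColor(d['img'],cv2.COLOR_RGB2HSV)
vv,uu=np.mgrid[0:190:2,165:380:2]; uv=np.c_[uu.ravel(),vv.ravel()]; P=dep(d,uv); k=abs(P[:,2]-.058)<.012; Q=P[k]
for _ in range(3):
    A=np.c_[Q[:,:2]-[.512,.145],np.ones(len(Q))]; s=np.linalg.lstsq(A,Q[:,2],rcond=None)[0]; r=Q[:,2]-A@s; Q=Q[abs(r)<.0025]
print('plane',s,len(Q),r.std()); z0=s[2]
im=d['img'].astype(int); m=((im[...,0]>im[...,2]-2)&(g>170)).astype('uint8'); m[:50]=0;m[125:]=0;m[:,:230]=0;m[:,310:]=0
cs=max(cv2.findContours(m,0,1)[0],key=cv2.contourArea); e=cv2.fitEllipse(cs); print('hole',e,cv2.contourArea(cs))
port=onz(d,[e[0]],z0)[0]; E=onz(d,cs.reshape(-1,2),z0); print('port',port,'r',np.linalg.norm(E-port,axis=1).mean(),'at58',onz(d,[e[0]],.058)[0])
m=(g<110).astype('uint8'); m[:48]=0;m[73:]=0;m[:,:203]=0;m[:,228:]=0
ys,xs=np.nonzero(m); pp=onz(d,[(xs.mean(),ys.mean())],z0+.008)[0]; v=port-pp; print('pin',xs.mean(),ys.mean(),pp,np.linalg.norm(v),np.degrees(np.arctan2(v[1],v[0])))
# plate edges -> yaw
m=((im[...,2]>im[...,0]+4)&(im[...,2]>120)).astype('uint8');m[190:]=0;m[:,:160]=0;m[:,385:]=0
cs=max(cv2.findContours(m,0,1)[0],key=cv2.contourArea); L=cv2.approxPolyDP(cs,6,True).reshape(-1,2); W=onz(d,L,z0); print(L.tolist()); w=np.diff(np.vstack([W,W[:1]]),axis=0); print(np.degrees(np.arctan2(w[:,1],w[:,0])).round(1),np.linalg.norm(w,axis=1).round(3))
m=(g>185).astype('uint8'); m[:310]=0;m[362:]=0;m[:,:245]=0;m[:,303:]=0
cs=max(cv2.findContours(m,0,2)[0],key=cv2.contourArea); r=cv2.minAreaRect(cs); zc=T[2]+.0484; c=onz(d,[r[0]],zc)[0]; B=onz(d,cv2.boxPoints(r),zc); print('cap',r,c,'in tool',Rt.T@(c-T),np.linalg.norm(np.diff(B,axis=0),axis=1)); print(T)
E
python3 m.py
```

```text
plane [-0.01005002  0.03379334  0.05240839] 5651 0.0007475345903575432
hole ((267.80706787109375, 84.7769775390625), (51.867183685302734, 53.69575119018555), 174.12159729003906) 2185.5
port [0.51326568 0.14354436 0.05240839] r 0.02066378801948877 at58 [0.51325403 0.14323733 0.058     ]
pin 214.68 59.8 [0.48064126 0.17361175 0.06040839] 0.04508216106194965 -42.6643606932144
[[272, 9], [239, 78], [211, 101], [218, 110], [186, 134], [235, 157], [246, 151], [250, 158], [251, 145], [259, 153], [254, 149], [267, 139], [274, 143], [292, 101], [274, 114], [250, 108], [239, 89], [247, 64], [280, 57], [297, 75], [297, 89], [305, 70], [285, 43], [293, 32], [279, 31], [282, 18], [274, 26]]
[-136.  -161.3  -71.4 -163.7  -44.2    9.7  -79.7   66.   -63.9  122.5
   18.7  -48.1   48.2 -163.3  147.7  101.5   51.8   -7.2  -63.3 -107.6
   48.7  110.1   34.2  157.8   57.9 -155.3   78.6] [0.057 0.029 0.009 0.034 0.045 0.011 0.007 0.011 0.009 0.005 0.014 0.007
 0.037 0.018 0.02  0.017 0.02  0.027 0.019 0.011 0.016 0.026 0.01  0.011
 0.01  0.008 0.012]
cap ((273.5, 339.5), (37.0, 47.0), 90.0) [0.48868198 0.0561404  0.24163154] in tool [-2.35166184e-03 -1.68923918e-05 -4.83997260e-02] [0.01548473 0.01518467 0.01620544]
[0.48943463 0.05836247 0.19323154]
```

Call:
drive_tool --series '[[[0.03,0,0],0,0.015],[[0.06,-0.002,0.01],0,0.015],[[0.08,-0.004,0.025],0,0.015],[[0.09,-0.0045,0.045],0,0.015],[[0.09,-0.0045,0.057],0,0.015],[[0.09,-0.0045,0.063],0,0.015],[[0.09,-0.0045,0.063],0,0.015],[[0.09,-0.0045,0.063],0,0.015],[[0.09,-0.0045,0.063],0,0.015]]'

```text
time_s: 5.8
position: [0.5138, 0.1458, 0.1311]
tool_rot: [[0.316, 0.949, 0.001], [0.949, -0.316, 0.0], [0.001, 0.001, -1.0]]
ft_force: [-0.3, -0.2, -1.5]
grip_width: 0.021
gripper_force: 78.5
```

```bash
python3 - <<'E'
from h import *
d=grab('wrist'); save(d,'w5.png'); o=env.observe(); print(o['position'],o['ft_force'],o['tool_rot'].round(4))
a=cv2.imread('pics/w5.png')[150:350,160:400]; b=grab('top'); save(b,'t5.png'); bb=b['img'][175:235,199:279,::-1]
s=grab('scene'); save(s,'s5.png'); ss=s['img'][130:230,270:390,::-1]
cv2.imwrite('pics/c5.png',np.hstack([cv2.resize(a,(400,333)),cv2.resize(ss,(400,333))]))
E
```

```text
[0.51375503 0.14594568 0.1310408 ] [ 1.03624988 -0.15497956 -1.81664502] [[ 3.159e-01  9.488e-01  1.300e-03]
 [ 9.488e-01 -3.159e-01  1.000e-04]
 [ 5.000e-04  1.200e-03 -1.000e+00]]
```

View pics/c5.png

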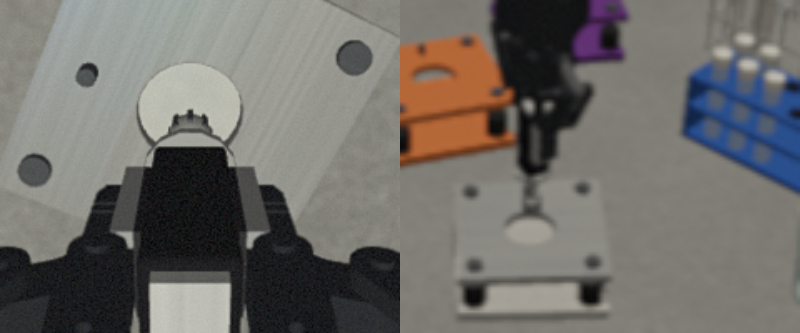

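In the wrist view the ball sits laterally over the port's centre, with both near column 274. I'll check the fore-aft offset with tangent rays.

```bash
python3 - <<'E'
from h import *
from scipy.optimize import least_squares
d=grab('wrist'); o=env.observe(); T=o['position']; R=o['tool_rot']
im=cv2.imread('pics/w5.png'); g=cv2.cvtColor(im,6)
cols=range(248,301,4); e=[]
for c in cols:
    col=g[170:215,c].astype(int); e.append((c,170+np.argmax(np.diff(col))+.5))
print(e); 
for c in (268,274,280): print(c,g[205:240,c].tolist())
W=onz(d,e,.0524); f=least_squares(lambda p:np.hypot(*(W[:,:2]-p).T)-.022,[.513,.144],loss='soft_l1',f_scale=.0005); print('port',f.x,(R.T@(np.r_[f.x,0]-T))[:2],f.fun.round(4))
c,v=ray(d,[(274,y) for y in (215,217,219,221)]); v/=np.linalg.norm(v,axis=1)[:,None]
for w in v:
  for x in np.arange(-5,5,1.)/1000:
    p=T+R@np.array([x,0,.0536])-c; print(round(x,4),round(np.linalg.norm(np.cross(p,w))*1000,1),end=' | ')
  print()
E
```

```text
[(248, np.float64(199.5)), (252, np.float64(195.5)), (256, np.float64(192.5)), (260, np.float64(190.5)), (264, np.float64(189.5)), (268, np.float64(188.5)), (272, np.float64(187.5)), (276, np.float64(187.5)), (280, np.float64(188.5)), (284, np.float64(189.5)), (288, np.float64(190.5)), (292, np.float64(193.5)), (296, np.float64(195.5)), (300, np.float64(201.5))]
268 [189, 184, 188, 183, 187, 186, 184, 188, 186, 186, 187, 185, 187, 191, 124, 74, 89, 102, 107, 114, 119, 123, 88, 68, 103, 164, 167, 167, 164, 162, 164, 165, 161, 53, 8]
274 [183, 186, 186, 188, 182, 181, 188, 187, 189, 189, 148, 44, 29, 37, 32, 40, 61, 88, 99, 122, 129, 131, 83, 70, 88, 163, 166, 166, 163, 161, 159, 166, 159, 49, 6]
280 [184, 182, 184, 186, 187, 187, 186, 188, 185, 188, 185, 188, 189, 196, 184, 85, 82, 92, 95, 111, 114, 117, 87, 65, 94, 161, 166, 163, 164, 160, 161, 165, 157, 53, 4]
port [0.51281098 0.14331716] [-2.89531628e-03  8.98821586e-05] [ 0.0001  0.0001  0.0001  0.     -0.0003 -0.0003  0.0001  0.0002 -0.0002
 -0.0001  0.0003 -0.0001  0.0005 -0.0002]
-0.005 12.2 | -0.004 11.3 | -0.003 10.4 | -0.002 9.4 | -0.001 8.5 | 0.0 7.5 | 0.001 6.6 | 0.002 5.6 | 0.003 4.7 | 0.004 3.7 | 
-0.005 11.0 | -0.004 10.1 | -0.003 9.1 | -0.002 8.2 | -0.001 7.2 | 0.0 6.3 | 0.001 5.3 | 0.002 4.4 | 0.003 3.4 | 0.004 2.5 | 
-0.005 9.7 | -0.004 8.8 | -0.003 7.9 | -0.002 6.9 | -0.001 6.0 | 0.0 5.0 | 0.001 4.1 | 0.002 3.1 | 0.003 2.2 | 0.004 1.3 | 
-0.005 8.5 | -0.004 7.6 | -0.003 6.6 | -0.002 5.7 | -0.001 4.7 | 0.0 3.8 | 0.001 2.9 | 0.002 1.9 | 0.003 1.0 | 0.004 0.4 |
```

Call:
drive_tool --series '[[[0.003,-0.008,0.004],0,0.015],[[0.0066,-0.016,0.008],0,0.015],[[0.0066,-0.016,0.012],0,0.015],[[0.0066,-0.016,0.0145],0,0.015],[[0.0066,-0.016,0.016],0,0.015],[[0.0066,-0.016,0.0165],0,0.015],[[0.0066,-0.016,0.0165],0,0.015],[[0.0066,-0.016,0.0165],0,0.015],[[0.0066,-0.016,0.0165],0,0.015]]'

```text
time_s: 6.9
position: [0.5004, 0.1574, 0.1139]
tool_rot: [[0.316, 0.949, 0.0], [0.949, -0.316, 0.0], [0.0, 0.0, -1.0]]
ft_force: [0.5, 0.2, -1.4]
grip_width: 0.0214
gripper_force: 78.5
```

Call:
drive_tool --series '[[[0,0,0.0005],0,0.015],[[0,0,0.001],0,0.015],[[0,0,0.001],0,0.015],[[0,0,0.001],0,0.015]]'

```text
time_s: 7.3
position: [0.5003, 0.1575, 0.1129]
tool_rot: [[0.315, 0.949, 0.0], [0.949, -0.315, 0.0], [0.0, 0.0, -1.0]]
ft_force: [-0.2, -0.9, -1.0]
grip_width: 0.0209
gripper_force: 78.5
```

Call:
drive_tool --series '[[[0,0,0.0005],0,0.015],[[0,0,0.001],0,0.015],[[0,0,0.001],0,0.015],[[0,0,0.001],0,0.015]]'

```text
time_s: 7.7
position: [0.5004, 0.1575, 0.1119]
tool_rot: [[0.315, 0.949, 0.0], [0.949, -0.315, -0.0], [0.0, 0.0, -1.0]]
ft_force: [-0.4, -0.6, 0.9]
grip_width: 0.0212
gripper_force: 78.5
```

Call:
drive_tool --series '[[[0,0,0.0005],0,0.015],[[0,0,0.001],0,0.015],[[0,0,0.001],0,0.015],[[0,0,0.001],0,0.015]]'

```text
time_s: 8.1
position: [0.5005, 0.1575, 0.1109]
tool_rot: [[0.315, 0.949, 0.0], [0.949, -0.315, -0.0], [0.0, 0.0, -1.0]]
ft_force: [0.6, -0.9, 2.2]
grip_width: 0.0214
gripper_force: 78.5
```

```bash
cat > f.py <<'E'
from h import *
F=[]
for _ in range(6): viewer.get_image('wrist'); o=env.observe(); F.append(o['ft_force'])
print(np.mean(F,0).round(2),np.std(F,0).round(2),o['position'].round(4),o['time_s'])
E
python3 f.py
```

```text
[ 1.08 -0.42  1.75] [0.63 0.39 0.32] [0.5004 0.1575 0.1109] 8.4
```

Call:
drive_tool --series '[[[0,0,0.0005],0,0.015],[[0,0,0.0005],0,0.015],[[0.003,0.0018,0.0005],0,0.015],[[0.0056,0.004,0.0004],0,0.015],[[0.0077,0.0068,0.0004],0,0.015],[[0.0093,0.0098,0.0004],0,0.015],[[0.0093,0.0098,0.0004],0,0.015]]'

```text
time_s: 9.1
position: [0.5134, 0.1632, 0.1104]
tool_rot: [[0.316, 0.949, 0.001], [0.949, -0.316, 0.0], [0.0, 0.001, -1.0]]
ft_force: [0.6, -3.6, 1.5]
grip_width: 0.0211
gripper_force: 78.8
```

```bash
python3 f.py
```

```text
[ 1.96 -2.9   1.87] [0.63 0.43 0.58] [0.5131 0.1633 0.1107] 9.4
```

Call:
drive_tool --series '[[[0.0009,0.0034,0.0002],0,0.015],[[0.0011,0.0068,0.0003],0,0.015],[[0.0007,0.0102,0.0004],0,0.015],[[-0.0005,0.0135,0.0005],0,0.015],[[-0.0005,0.0135,0.0005],0,0.015]]'

```text
time_s: 9.9
position: [0.5256, 0.1581, 0.1098]
tool_rot: [[0.316, 0.949, 0.0], [0.949, -0.316, -0.0], [-0.0, 0.0, -1.0]]
ft_force: [-2.5, -2.9, 1.0]
grip_width: 0.0211
gripper_force: 78.8
```

```bash
python3 f.py
```

```text
[-1.18 -4.03  1.19] [0.43 0.34 0.78] [0.5255 0.1582 0.1101] 10.2
```

Lateral force is growing relative to vertical, which suggests the head sits nearer the axis than planned on this side. I'll check that visually.

```bash
python3 - <<'E'
from h import *
d=grab('wrist'); save(d,'w6.png'); a=cv2.imread('pics/w6.png')[140:300,170:380]; cv2.imwrite('pics/c6.png',cv2.resize(a,(788,600),interpolation=cv2.INTER_CUBIC))
g=cv2.cvtColor(cv2.imread('pics/w6.png'),6)
for c in (262,268,274,280,286): print(c,g[205:240,c].tolist())
E
```

```text
262 [162, 167, 167, 163, 164, 163, 158, 165, 159, 159, 161, 155, 153, 149, 174, 197, 193, 192, 193, 190, 187, 135, 75, 86, 94, 70, 77, 128, 166, 169, 164, 169, 161, 67, 18]
268 [156, 155, 159, 156, 156, 156, 155, 155, 158, 154, 155, 158, 156, 161, 153, 77, 78, 94, 103, 111, 116, 125, 110, 74, 80, 148, 170, 169, 161, 164, 166, 168, 158, 72, 18]
274 [154, 157, 154, 156, 157, 155, 156, 155, 156, 160, 161, 99, 36, 28, 35, 37, 44, 84, 92, 118, 121, 129, 108, 71, 83, 149, 169, 165, 164, 163, 161, 162, 165, 61, 7]
280 [164, 163, 164, 163, 162, 160, 157, 160, 158, 160, 156, 154, 159, 162, 158, 106, 81, 86, 99, 101, 112, 115, 110, 71, 84, 147, 170, 165, 164, 167, 165, 163, 160, 68, 19]
286 [157, 157, 158, 159, 159, 161, 162, 160, 160, 159, 154, 159, 158, 156, 157, 157, 157, 159, 160, 162, 158, 150, 85, 58, 74, 74, 70, 112, 158, 164, 164, 166, 161, 69, 0]
```

View pics/c6.png

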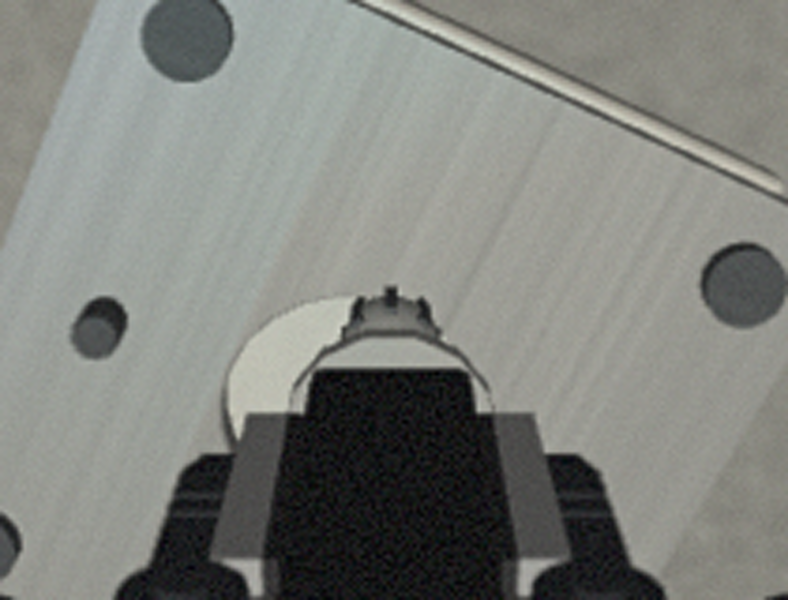

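The ball at crop (390,310) has barely shifted in the grip, and the port's left arc is visible. I'll fit the port's centre from that arc.

```bash
python3 - <<'E'
from h import *
from scipy.optimize import least_squares
d=grab('wrist'); o=env.observe(); T=o['position']; R=o['tool_rot']; print(T)
g=cv2.cvtColor(d['img'],cv2.COLOR_RGB2GRAY).astype(float); g=cv2.GaussianBlur(g,(3,3),0)
e=[]
for c in range(238,262,2): 
    k=np.argmax(np.diff(g[210:240,c])); e.append((c,210+k+.5))
for r in range(240,256,2):
    k=np.argmax(np.diff(g[r,218:240])); e.append((218+k+.5,r))
print(e)
for z in (.050,.0515,.053):
  W=onz(d,e,z); f=least_squares(lambda p:np.hypot(*(W[:,:2]-p).T)-.022,[.513,.144],loss='soft_l1',f_scale=.0003); print(z,'port',f.x,(R.T@(np.r_[f.x,0]-T))[:2],abs(f.fun).max().round(4))
E
```

```text
[0.52546109 0.15831774 0.11004443]
[(238, np.float64(228.5)), (240, np.float64(227.5)), (242, np.float64(225.5)), (244, np.float64(224.5)), (246, np.float64(223.5)), (248, np.float64(222.5)), (250, np.float64(221.5)), (252, np.float64(220.5)), (254, np.float64(220.5)), (256, np.float64(234.5)), (258, np.float64(233.5)), (260, np.float64(232.5)), (np.float64(230.5), 240), (np.float64(230.5), 242), (np.float64(230.5), 244), (np.float64(230.5), 246), (np.float64(230.5), 248), (np.float64(230.5), 250), (np.float64(231.5), 252), (np.float64(231.5), 254)]
0.05 port [0.51350462 0.14238114] [-0.0188905  -0.00640366] 0.0096
0.0515 port [0.51387034 0.14286547] [-0.01831551 -0.00620946] 0.0095
0.053 port [0.51423581 0.14334994] [-0.01774046 -0.00601553] 0.0094
```

Call:
drive_tool --series '[[[0.0005,0.0003,0],0,0.015],[[0.0009,0.0006,0],0,0.015],[[0.0009,0.0006,0],0,0.015]]'

```text
time_s: 10.6
position: [0.5258, 0.1587, 0.1098]
tool_rot: [[0.315, 0.949, -0.001], [0.949, -0.315, -0.001], [-0.001, -0.001, -1.0]]
ft_force: [-3.3, -5.9, 1.6]
grip_width: 0.021
gripper_force: 78.8
```

```bash
python3 f.py
```

```text
[-2.43 -6.24  2.04] [0.58 0.25 0.26] [0.5258 0.1587 0.1099] 10.9
```

Call:
drive_tool --series '[[[-0.0021,0.0031,0.0001],0,0.015],[[-0.0045,0.0058,0.0003],0,0.015],[[-0.0072,0.0079,0.0005],0,0.015],[[-0.0103,0.0095,0.0007],0,0.015],[[-0.0103,0.0095,0.0007],0,0.015]]'

```text
time_s: 11.4
position: [0.532, 0.1462, 0.1093]
tool_rot: [[0.316, 0.949, 0.0], [0.949, -0.316, 0.0], [0.0, 0.0, -1.0]]
ft_force: [-3.8, -2.6, 2.8]
grip_width: 0.0209
gripper_force: 79.0
```

```bash
python3 f.py
```

```text
[-3.01 -1.67  3.09] [0.88 0.19 0.27] [0.532  0.1462 0.1093] 11.7
```

Call:
drive_tool --series '[[[-0.0034,0.0009,0.0001],0,0.015],[[-0.0068,0.0011,0.0002],0,0.015],[[-0.0102,0.0007,0.0003],0,0.015],[[-0.0135,-0.0004,0.0004],0,0.015],[[-0.0135,-0.0004,0.0004],0,0.015]]'

```text
time_s: 12.2
position: [0.5268, 0.133, 0.1088]
tool_rot: [[0.316, 0.949, -0.001], [0.949, -0.316, -0.001], [-0.001, -0.0, -1.0]]
ft_force: [-2.2, -0.1, 3.1]
grip_width: 0.0209
gripper_force: 79.1
```

```bash
python3 f.py
```

```text
[-3.3  -0.27  3.24] [0.35 0.43 0.52] [0.527  0.1335 0.1087] 12.5
```

Call:
drive_tool --series '[[[-0.003,-0.0018,0.0001],0,0.015],[[-0.0056,-0.004,0.0001],0,0.015],[[-0.0077,-0.0068,0.0002],0,0.015],[[-0.0093,-0.0098,0.0003],0,0.015],[[-0.0093,-0.0098,0.0003],0,0.015]]'

```text
time_s: 13.0
position: [0.5143, 0.1279, 0.1086]
tool_rot: [[0.315, 0.949, -0.001], [0.949, -0.315, -0.0], [-0.0, -0.001, -1.0]]
ft_force: [-2.0, 2.8, 2.8]
grip_width: 0.0212
gripper_force: 78.9
```

```bash
python3 f.py
```

```text
[-1.87  2.53  2.84] [0.41 0.18 0.52] [0.5145 0.128  0.1083] 13.3
```

Call:
drive_tool --series '[[[-0.0011,-0.0035,0],0,0.015],[[-0.0014,-0.0069,-0.0001],0,0.015],[[-0.0011,-0.0104,-0.0002],0,0.015],[[-0.0001,-0.0138,-0.0002],0,0.015],[[-0.0001,-0.0138,-0.0002],0,0.015]]'

```text
time_s: 13.8
position: [0.5014, 0.1326, 0.1089]
tool_rot: [[0.315, 0.949, -0.0], [0.949, -0.315, 0.0], [0.0, -0.0, -1.0]]
ft_force: [1.5, 3.0, 3.4]
grip_width: 0.021
gripper_force: 79.1
```

```bash
python3 f.py
```

```text
[0.75 4.28 3.16] [0.51 0.28 0.65] [0.5015 0.1325 0.1086] 14.1
```

Call:
drive_tool --series '[[[0.0017,-0.003,-0.0001],0,0.015],[[0.004,-0.0056,-0.0003],0,0.015],[[0.0067,-0.0077,-0.0004],0,0.015],[[0.0098,-0.0093,-0.0005],0,0.015],[[0.0098,-0.0093,-0.0005],0,0.015]]'

```text
time_s: 14.6
position: [0.4961, 0.1449, 0.1093]
tool_rot: [[0.315, 0.949, 0.0], [0.949, -0.315, 0.0], [0.001, 0.0, -1.0]]
ft_force: [4.0, 1.2, 2.3]
grip_width: 0.0211
gripper_force: 79.0
```

```bash
python3 f.py
```

```text
[3.79 2.3  3.13] [0.28 0.54 0.34] [0.4961 0.1447 0.1093] 14.9
```

Call:
drive_tool --series '[[[0.0034,-0.0009,-0.0002],0,0.015],[[0.0068,-0.0011,-0.0004],0,0.015],[[0.0102,-0.0007,-0.0006],0,0.015],[[0.0135,0.0004,-0.0007],0,0.015],[[0.0135,0.0004,-0.0007],0,0.015]]'

```text
time_s: 15.4
position: [0.5005, 0.1569, 0.1097]
tool_rot: [[0.315, 0.949, -0.001], [0.949, -0.315, -0.001], [-0.001, -0.001, -1.0]]
ft_force: [3.0, -1.6, 2.5]
grip_width: 0.0206
gripper_force: 79.2
```

```bash
python3 f.py
```

```text
[ 2.73 -1.42  2.33] [0.36 0.51 0.45] [0.5007 0.1571 0.1099] 15.7
```

The circle is closed at the pin with forces in range all the way round. Lifting the tool and carrying it back over its well.

Call:
drive_tool --series '[[[0,0,-0.008],0,0.015],[[0,0,-0.03],0,0.015],[[0,0,-0.06],0,0.015],[[-0.02,0.006,-0.085],0,0.015],[[-0.06,0.019,-0.085],0,0.015],[[-0.105,0.033,-0.085],0,0.015],[[-0.15,0.048,-0.085],0,0.015],[[-0.195,0.062,-0.085],0,0.015],[[-0.24,0.076,-0.085],0,0.015],[[-0.285,0.09,-0.085],0,0.015],[[-0.33,0.105,-0.085],0,0.015],[[-0.37,0.118,-0.085],0,0.015],[[-0.395,0.125,-0.085],0,0.015],[[-0.406,0.129,-0.085],0,0.015],[[-0.406,0.129,-0.085],0,0.015],[[-0.406,0.129,-0.085],0,0.015],[[-0.406,0.129,-0.085],0,0.015]]'

```text
time_s: 17.4
position: [0.4952, -0.2671, 0.1951]
tool_rot: [[0.314, 0.949, -0.0], [0.949, -0.314, 0.001], [0.001, -0.0, -1.0]]
ft_force: [-0.8, -0.1, -0.3]
grip_width: 0.0211
gripper_force: 78.8
```

```bash
python3 - <<'E'
from h import *
d=grab('wrist'); save(d,'w7.png'); g=cv2.cvtColor(cv2.imread('pics/w7.png'),6)
o=env.observe(); T=o['position'];R=o['tool_rot']; print(T,o['ft_force'],R.round(4)); print('to go',R.T@(np.array([.4951,-.2693,.0736])-T), np.degrees(np.arctan2(-.949,-.315)-np.arctan2(-R[1,0],-R[0,0])))
for c in (268,274,280): print(c,g[205:240,c].tolist())
cv2.imwrite('pics/c7.png',cv2.imread('pics/w7.png'))
E
```

```text
[ 0.49522004 -0.26729299  0.19511157] [-0.61792047 -0.65870528 -0.68124165] [[ 3.138e-01  9.495e-01 -2.000e-04]
 [ 9.495e-01 -3.138e-01  5.000e-04]
 [ 4.000e-04 -3.000e-04 -1.000e+00]]
to go [-0.00199282  0.00055253  0.12151061] -0.07302128343221158
268 [159, 203, 230, 227, 227, 228, 224, 224, 224, 225, 223, 224, 228, 236, 151, 77, 86, 102, 108, 114, 119, 126, 89, 70, 106, 165, 166, 167, 166, 162, 166, 164, 160, 53, 21]
274 [103, 106, 159, 206, 228, 226, 225, 226, 228, 228, 181, 47, 21, 36, 30, 36, 61, 84, 103, 122, 129, 134, 86, 70, 108, 166, 167, 162, 165, 164, 166, 168, 161, 57, 2]
280 [119, 184, 215, 228, 225, 226, 225, 224, 224, 223, 223, 224, 228, 238, 228, 102, 83, 87, 99, 106, 113, 120, 83, 75, 97, 167, 167, 166, 166, 165, 160, 166, 160, 54, 8]
```

View pics/c7.png

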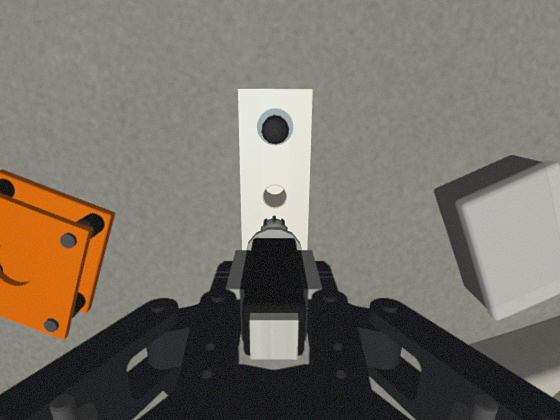

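The middle well is visible at (275,195), the head at (274,217) is undisturbed in the grip, and the neighbouring tools are in place. I'll align and lower to just above the well.

Call:
drive_tool --series '[[[-0.002,0.0005,0.02],0,0.015],[[-0.002,0.0005,0.045],0,0.015],[[-0.002,0.0005,0.065],0,0.015],[[-0.002,0.0005,0.075],0,0.015],[[-0.002,0.0005,0.075],0,0.015],[[-0.002,0.0005,0.075],0,0.015],[[-0.002,0.0005,0.075],0,0.015]]'

```text
time_s: 18.15
position: [0.4954, -0.2711, 0.1211]
tool_rot: [[0.315, 0.949, 0.002], [0.949, -0.315, -0.001], [-0.001, 0.002, -1.0]]
ft_force: [1.2, 0.8, -1.7]
grip_width: 0.021
gripper_force: 78.7
```

```bash
python3 - <<'E'
from h import *
o=env.observe(); T=o['position'];R=o['tool_rot']; print(T,o['ft_force']); print('to go',R.T@(np.array([.4951,-.2693,.0736])-T))
E
```

```text
[ 0.49538319 -0.27105423  0.1210597 ] [ 1.17045317  0.83345609 -1.6515911 ]
to go [ 0.00161095 -0.0009126   0.04745685]
```

Call:
drive_tool --series '[[[0.0016,-0.0009,0],0,0.015],[[0.0016,-0.0009,0],0,0.015],[[0.0016,-0.0009,0],0,0.015],[[0.0016,-0.0009,0],0,0.015],[[0.0016,-0.0009,0],0,0.015]]'

```text
time_s: 18.65
position: [0.4946, -0.2691, 0.1199]
tool_rot: [[0.316, 0.949, 0.0], [0.949, -0.316, -0.0], [-0.0, 0.0, -1.0]]
ft_force: [0.8, 0.2, -0.5]
grip_width: 0.0208
gripper_force: 78.7
```

```bash
python3 - <<'E'
from h import *
for _ in range(3):
  viewer.get_image('wrist'); o=env.observe(); T=o['position'];R=o['tool_rot']; print(T,o['ft_force'],'to go',R.T@(np.array([.4951,-.2693,.0736])-T))
E
```

```text
[ 0.49455665 -0.26911535  0.11992754] [ 0.10570301  0.14938289 -0.79048322] to go [-3.96261839e-06  5.74023736e-04  4.63275420e-02]
[ 0.49455981 -0.26910354  0.11990794] [-0.17008062  0.37990198 -0.95560875] to go [-1.66739285e-05  5.74377976e-04  4.63079389e-02]
[ 0.49455121 -0.26910377  0.11992315] [ 0.18280568 -0.29979601 -0.9986573 ] to go [-1.29041488e-05  5.83771023e-04  4.63231319e-02]
```

Now insert gently, stopping a little above seating.

Call:
drive_tool --series '[[[0,0.0005,0.006],0,0.015],[[0,0.0005,0.012],0,0.015],[[0,0.0005,0.018],0,0.015],[[0,0.0005,0.024],0,0.015],[[0,0.0005,0.03],0,0.015],[[0,0.0005,0.036],0,0.015],[[0,0.0005,0.041],0,0.015],[[0,0.0005,0.044],0,0.015],[[0,0.0005,0.0445],0,0.015],[[0,0.0005,0.0445],0,0.015],[[0,0.0005,0.0445],0,0.015]]'

```text
time_s: 19.9
position: [0.4951, -0.2693, 0.0757]
tool_rot: [[0.316, 0.949, 0.0], [0.949, -0.316, -0.0], [-0.0, 0.0, -1.0]]
ft_force: [0.0, -0.6, -1.4]
grip_width: 0.0214
gripper_force: 78.7
```

Call:
drive_tool --series '[[[0,0,0.0005],0,0.015],[[0,0,0.001],0,0.015],[[0,0,0.0015],0,0.015],[[0,0,0.0018],0,0.015],[[0,0,0.0018],0,0.015],[[0,0,0.0018],0,0.015]]'

```text
time_s: 20.5
position: [0.495, -0.2692, 0.0736]
tool_rot: [[0.315, 0.949, 0.0], [0.949, -0.315, -0.0], [-0.0, 0.0, -1.0]]
ft_force: [-0.2, 0.6, -1.8]
grip_width: 0.021
gripper_force: 79.0
```

Call:
drive_tool --series '[[[0,0,0.0003],0,0.015],[[0,0,0.0006],0,0.015],[[0,0,0.0008],0,0.015],[[0,0,0.0008],0,0.015]]'

```text
time_s: 20.9
position: [0.4951, -0.2693, 0.0736]
tool_rot: [[0.315, 0.949, 0.0], [0.949, -0.315, -0.001], [-0.0, 0.001, -1.0]]
ft_force: [-1.4, 1.4, 7.8]
grip_width: 0.0209
gripper_force: 79.8
```

Seated (vertical force has risen to about 9 N). Release, then rise.

Call:
drive_tool --series '[[[0,0,-0.0003],0,0.022],[[0,0,-0.0003],0,0.03],[[0,0,-0.0003],0,0.06],[[0,0,-0.0003],0,0.085],[[0,0,-0.0003],0,0.085],[[0,0,-0.0003],0,0.085],[[0,0,-0.0003],0,0.085],[[0,0,-0.0003],0,0.085],[[0,0,-0.0003],0,0.085]]'

```text
time_s: 21.8
position: [0.495, -0.2692, 0.0731]
tool_rot: [[0.315, 0.949, 0.0], [0.949, -0.315, -0.0], [-0.0, 0.0, -1.0]]
ft_force: [0.8, 0.1, -0.3]
grip_width: 0.0849
gripper_force: 0.0
```

Call:
drive_tool --series '[[[0,0,-0.02],0,0.085],[[0,0,-0.05],0,0.085],[[0,0,-0.09],0,0.085],[[0,0,-0.13],0,0.085],[[-0.04,-0.02,-0.17],0,0.085],[[-0.08,-0.045,-0.2],0,0.085],[[-0.08,-0.045,-0.228],0,0.085],[[-0.08,-0.045,-0.228],0,0.085],[[-0.08,-0.045,-0.228],0,0.085],[[-0.08,-0.045,-0.228],0,0.085],[[-0.08,-0.045,-0.228],0,0.085]]'

```text
time_s: 22.9
position: [0.4273, -0.3303, 0.2999]
tool_rot: [[0.315, 0.949, -0.002], [0.949, -0.315, 0.002], [0.001, -0.002, -1.0]]
ft_force: [0.2, 0.7, -0.5]
grip_width: 0.0851
gripper_force: 0.0
```

```bash
python3 - <<'E'
from h import *
d=grab('wrist'); save(d,'w8.png'); o=env.observe(); print(o['position'],o['ft_force'])
vv,uu=np.mgrid[60:140,290:350]; P=dep(d,np.c_[uu.ravel(),vv.ravel()]); h=P[:,2].reshape(uu.shape)
m=(h>.112)&(h<.135); ys,xs=np.nonzero(m); print(m.sum(),np.median(h[m]),onz(d,[(xs.mean()+290,ys.mean()+60)],.122))
a=cv2.imread('pics/w8.png')[:210,240:400]; cv2.imwrite('pics/c8.png',cv2.resize(a,None,fx=2.8,fy=2.8))
E
```

```text
[ 0.42731281 -0.33036985  0.30007053] [ 0.23266706 -0.29020496 -0.83173542]
574 0.12114074107249778 [[ 0.49361227 -0.2714645   0.122     ]]
```

View pics/c8.png

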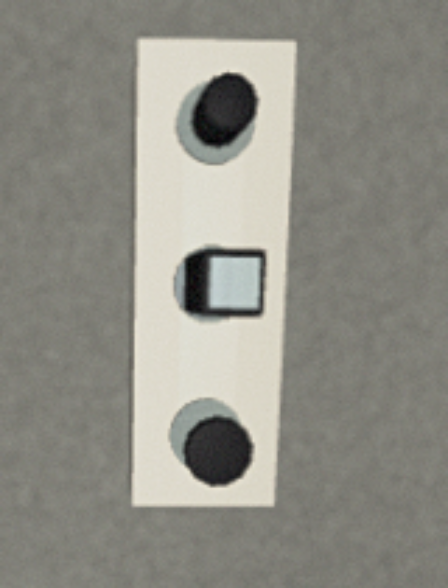

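The tool hangs upright in the middle well (crop (235,282)), at the same height and place as before. Handing in.

```bash
python3 -c "
from rig import env; print(env.close_job())"
```

```text
the job is handed in; nothing more can be done
None
```

I ran the head clockwise round the whole port edge from pin back to pin, with measured contact of about 3–7.5 N at each eighth, then hung the tool back in its middle well, released it and handed the job in (hand-in returned no verdict).

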